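Index a grip blank to the third stop and hold

ROBOT

A 7-joint arm with a two-finger parallel gripper is mounted at the origin on the work surface. World frame = base frame: x ahead of the robot, y to its left, z up, the work surface at z = 0. Lengths are in mm, angles in rad, forces in N, time in s.
With the tool pointing down it reaches from about 400 to 850 mm from the base axis. Payload 4.5 kg.
Tool frame: the origin (TCP) lies at the very end of the fingers, on their centre line; the grasp point (between the pads) lies 19 mm behind it; y points along the fingers, z is the direction in which the jaws open and shut, and the axes are right-handed (so a half turn about y gives the same grasp; the last joint's range is limited). The gripper opens to 88 mm and grips with 3 to 60 N. Pads are 18 mm wide; open, the fingers measure 123 mm over their backs; the gripper's body (75 mm by 187 mm) begins 45 mm behind the grasp point.
Start: joints at [1.222, 0.689, -0.195, 1.565, 0.157, 0.902, -0.215], TCP at [233.481, -579.778, 208.843] pointing down, gripper open.
Joint ranges: [-3.01, 3.01], [-0.46, 2.08], [-1.47, 1.51], [0.13, 2.56], [-1, 4.14], [0.04, 2.09], [-2.66, 2.66]. Speed limits (rad/s): [2.57, 2.57, 3.14, 3.14, 3.14, 3.14, 3.14].

INTERFACE

Orientations are given as a unit quaternion [x, y, z, w].
In Python, from workcell import env, planner, state, camera, calibration gives the robot as it stands. The module is installed in compiled form; this text tells all that it offers. Calls block until the motion is done:
- env.move_ptp(position, orientation): joint-space move of the TCP to a pose.
- env.move_straight(position, rotation=None, vel=150, force_limit=None): straight line of the TCP; rotation=None keeps the orientation; vel is the mean speed in mm/s. With force_limit (N) it stops when the force on the tool has changed by that much, and returns True; else False.
- env.set_joints(angles): joint-space move.
- env.let_go() and env.close(newtons=None): open the fingers fully, or close them until they stop; newtons is the grip in N (None keeps the last).
- env.dwell(seconds).
- planner.ik(position, orientation): joint angles nearest the present ones, or None.
- state(): the state.
- camera(name): name is "scene" or "top" or "wrist"; returns the picture (384x512x3 uint8, red, green, blue); there is no depth.
- calibration(name): a dict with "fx", "fy", "cx", "cy" (pixels), "camera_from_world" (4x4, takes a point from world to camera coordinates). Camera axes: x right, y down, z forward; pixel columns grow to the right and rows downward; lengths in mm; the calibration is good to about 2 mm. A picture is of the moment at which its call begins: read the wrist's pose just before it. calibration takes no time and is no camera call; for the wrist camera it gives the pose at the moment of the call.
A pose or a line that the arm cannot do raises env.IKError and nothing moves.
- env.sign_off(): hands the job in, once; it reports no verdict.
The state is a dict: "t": time; "q": joint angles; "qvel": joint speeds; "effort": joint torques, N m; "tcp_pos": TCP position; "tcp_rot": TCP orientation; "force": force on the tool from outside, world axes, zero at the start; "torque": the same for the moment, N m; "finger_gap": finger opening in mm.
Only numpy, scipy, OpenCV 4.12 (cv2) and the standard library are available. Lean on these libraries where they do the work, as an engineer would, in place of code of your own. Each camera call takes 0.05 s, during which the arm holds its last target. There are 200 camera calls.

TASK

Stand the wooden grip blank upright in the pocket of the dividing fixture's rotary nest and let go of it. Then grip the fixture's index knob, turn it clockwise click by click to the third stop, without going on to the fourth, and finish while still gripping it and holding it at that third stop: the knob is sprung and runs back if you let go. Leave the turned handle, the bowl and the jar where they are.

Things in the scene. Friction and masses are not known exactly. Their poses are not given: they have to be found in the camera images.
- blank_center (a point): Centre of the grip blank: a loose plain wooden block, 36 mm (its x) by 24 mm (its y) by 100 mm tall (its z, up), standing upright on the bench; flat sides, the top 18 mm rounded over like an arch seen along y. Point half-way up, 50 mm above its foot. About 70 g.
- nest_floor (a point): Centre of the floor of the nest's pocket, z up, 57 mm above the bench. The nest is an aluminium block (70 by 58 by 30 mm high) on a round turntable. Its pocket is open at the top, 44 mm along this point's x by 32 mm along its y, 25 mm deep, mouth chamfered 4 mm: the blank goes in with its x along the pocket's x, either way round, 4 mm play all round. It turns with the knob, by the same angle.
- knob_grip (a point): Grip point of the black index knob, on its upright axis, 81 mm above the bench. The knob is a grip bar 50 mm long (along x of this point, which turns with the knob), 14 mm thick (y); its top is 12 mm above this point. Under it is a disc of 52 mm diameter, its upper face 24 mm below this point. A white line on top marks one end of the bar.
- knob (a joint): Knob angle in rad, 0 at rest, growing clockwise seen from above, at most 2.09. Stops click every 0.419 rad (24 degrees): third stop 1.257, fourth 1.676. A spring (0.10 N m at rest, 0.15 at the third stop) drives it back to 0 when let go, so turn it in one grasp. Clicks add a ripple of 0.1 N m: most resistance a quarter pitch past a stop, least a quarter pitch before the next.
- blank: The same grip blank; its origin is the centre of its foot.
- fixture: The dividing fixture: a grey steel housing fixed to the bench, 150 mm (x) by 260 mm (y) by 45 mm high; origin at the centre of its underside. The nest's axis is at y = +65 mm, the knob's at y = -65 mm, both at x = 0. White ticks on the deck round the knob mark its rest and five stops.
- handle: Bystander: a turned round wooden handle standing upright, 34 mm diameter at most, 100 mm tall. Origin at its foot.
- bowl: Bystander: a white bowl, 110 mm across, 50 mm high. Origin at its foot.
- jar: Bystander: a closed glass jar, 66 mm diameter, 90 mm tall. Origin at its foot.
There are look-alikes about, which are no part of the job. Leave any purple or turquoise look-alike of the blank alone.

How it is judged:
By the outcome, as a careful person would: the job done as asked, in the order asked, and still so for the second after the job is handed in, while the arm keeps its last pose, push and grip.
It also fails if it takes over 62 s, if anything falls off the work surface, if the arm or the gripper's body presses on something with over 40 N, if the wrist force passes 120 N, or if a joint passes its speed limit or range.

## Working session

There is one attempt and no reset: what is moved stays moved. The work goes in short steps, each a Python script; the robot and the scene stay as the last script left them, time stands still between calls to the robot, and variables do not carry over. Pictures are saved under pics/ and viewed, about 8 in all and at most 12, crops included, and the job is handed in when it is done.

```bash
mkdir -p pics; python3 - <<'E'
from workcell import *
import cv2,numpy as np
for n in("scene","top"):
    c=calibration(n);print(n,c["fx"],c["fy"],c["cx"],c["cy"]);print(np.round(c["camera_from_world"],3).tolist())
    cv2.imwrite(f"pics/{n}0.png",cv2.resize(camera(n)[:,:,::-1],(800,600),interpolation=cv2.INTER_CUBIC))
s=state();print(s["tcp_rot"],s["t"],s["finger_gap"])
E
```

```text
scene 460.27105150268864 460.27105150268864 257.14882968528855 189.2527096637885
[[0.201, 0.979, -0.01, -134.644], [0.821, -0.174, -0.544, -404.832], [-0.535, 0.101, -0.839, 1573.526], [0.0, 0.0, 0.0, 1.0]]
top 427.77387143079187 427.77387143079187 251.99430506195205 187.08658493866585
[[-0.027, -1.0, 0.003, 41.22], [-0.993, 0.027, -0.114, 580.825], [0.113, -0.006, -0.994, 1252.364], [0.0, 0.0, 0.0, 1.0]]
[-0.13470358  0.69476786 -0.69360998  0.13437919] 0.1 88.2744379015707
```

View pics/scene0.png

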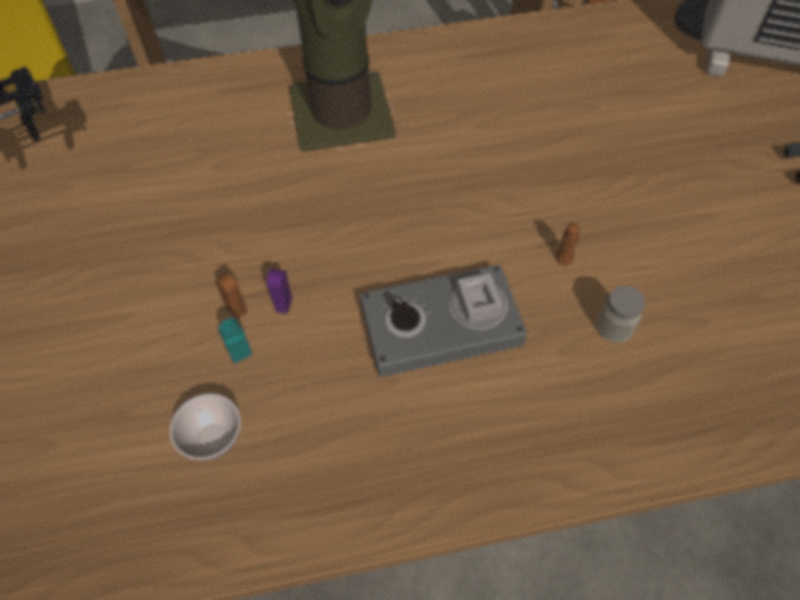

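View pics/top0.png

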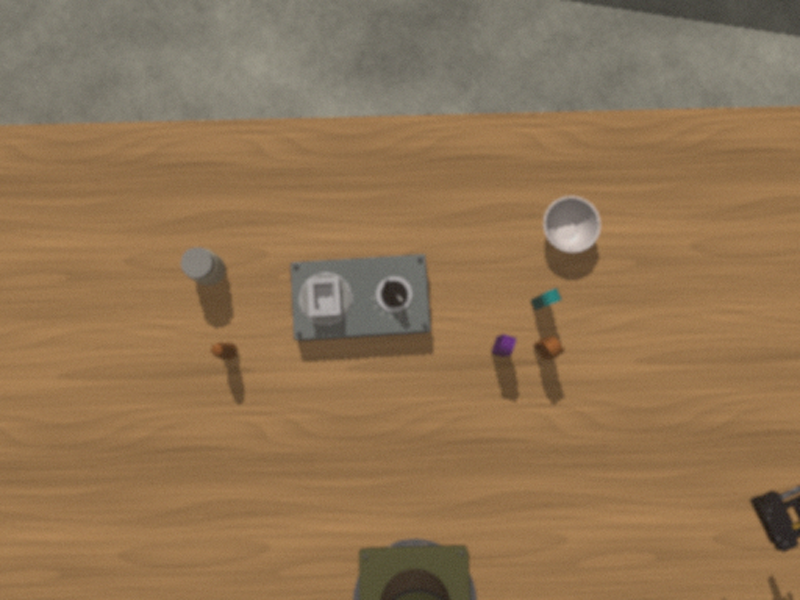

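The brown items are at scene (232,293) / top (549,348), which looks flat-sided and next to the purple and turquoise look-alikes, and at scene (567,243) / top (224,350), which looks round like the handle. The first fits the blank. The nest is at top (324,297) and the knob at (395,294). I'll get rough positions next, plus enlarged crops to confirm.

```bash
cat > h.py <<'E'
from workcell import *
import cv2,numpy as np
from scipy.spatial.transform import Rotation as R
def cal(n):
    c=calibration(n);return np.array([[c["fx"],0,c["cx"]],[0,c["fy"],c["cy"]],[0,0,1.]]),np.array(c["camera_from_world"])
def proj(P,K,T):
    p=(np.atleast_2d(P)@T[:3,:3].T+T[:3,3])@K.T;return p[:,:2]/p[:,2:]
def back(u,v,z,K,T):
    d=T[:3,:3].T@np.linalg.solve(K,[u,v,1]);o=-T[:3,:3].T@T[:3,3];return o+d*(z-o[2])/d[2]
def down(yaw):  # tool y down, jaw axis z at angle yaw from world x
    z=np.array([np.cos(yaw),np.sin(yaw),0]);y=np.array([0,0,-1.]);return R.from_matrix(np.c_[np.cross(y,z),y,z]).as_quat()
E
python3 - <<'E'
from h import *
K,T=cal("top")
print("cam",-T[:3,:3].T@T[:3,3])
k=1.5625
for n,u,v,z in[("blank",549,347,50),("handle",224,350,50),("purple",504,345,50),("turq",546,298,50),("bowl",572,225,50),("jar",198,263,90),("nest",324,297,87),("knob",395,294,93),("c1",296,267,45),("c2",420,260,45),("c3",299,335,45),("c4",425,326,45)]:
    print(n,back(u/k,v/k,z,K,T).round())
K,T=cal("scene")
for n,u,v,z in[("blank",232,293,50),("nest",478,295,82),("knob",404,312,85),("handle",567,243,50)]:print("S",n,back(u/k,v/k,z,K,T).round())
s=state();Rt=R.from_quat(s["tcp_rot"]);K,T=cal("wrist");print(Rt.as_matrix().round(2).tolist());print("wristcam",-T[:3,:3].T@T[:3,3]-s["tcp_pos"],T[2,:3],K[0,0])
im=camera("scene")[:,:,::-1]; a=im[160:240,125:205]; b=im[125:205,325:405]
t=camera("top")[:,:,::-1]; c=t[180:260,305:385]; d=t[180:260,110:190]
f=lambda x:cv2.resize(x,(300,300),interpolation=cv2.INTER_CUBIC)
cv2.imwrite("pics/crop.png",np.vstack([np.hstack([f(a),f(b)]),np.hstack([f(c),f(d)])]))
for yaw in np.arange(-180,180,30):
  print(yaw,[None if (q:=planner.ik(p,down(np.radians(yaw)))) is None else np.round(q,1)[[0,6]].tolist() for p in([530,-270,250],[620,80,250],[620,-50,200])])
E
```

```text
cam [ 435.95291447   33.06450143 1310.08549711]
blank [ 468. -264.   50.]
handle [479. 347.  50.]
purple [ 475. -179.   50.]
turq [ 561. -263.   50.]
bowl [ 701. -320.   50.]
jar [639. 385.  90.]
nest [570. 154.  87.]
knob [572.  24.  93.]
c1 [634. 211.  45.]
c2 [641. -26.  45.]
c3 [504. 207.  45.]
c4 [515. -32.  45.]
S blank [ 465. -260.   50.]
S nest [578. 150.  82.]
S knob [587.  21.  85.]
S handle [483. 346.  50.]
[[-0.93, -0.0, 0.37], [-0.37, 0.0, -0.93], [0.0, -1.0, -0.0]]
wristcam [ 77.4451478   30.39462725 175.64835626] [-0.29286943 -0.11532413 -0.94917219] 309.0134542190136
-180 [[0.2, -2.5], [-0.7, -2.5], [-0.3, -2.6]]
-150 [[0.2, -2.0], [-0.4, -2.6], [-0.2, -2.4]]
-120 [[0.3, -1.6], [-0.3, -2.2], [-0.1, -2.0]]
-90 [[0.4, -1.2], [-0.2, -1.8], [0.0, -1.6]]
-60 [[0.5, -0.8], [-0.1, -1.4], [0.1, -1.2]]
-30 [[0.6, -0.4], [-0.0, -1.0], [0.2, -0.8]]
0 [[0.7, 0.1], [0.1, -0.5], [0.3, -0.3]]
30 [[0.8, 0.5], [0.1, -0.1], [0.3, 0.1]]
60 [[0.8, 0.9], [0.2, 0.4], [0.4, 0.5]]
90 [[0.9, 1.4], [0.3, 0.8], [0.5, 1.0]]
120 [[1.0, 1.7], [0.4, 1.2], [0.6, 1.3]]
150 [[-0.2, -2.4], [0.4, 1.7], [0.6, 1.8]]
```

View pics/crop.png

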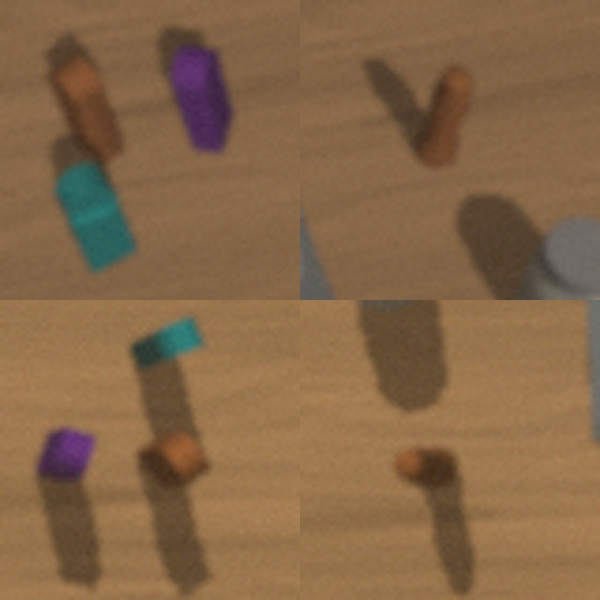

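The crops show the left brown piece with flat sides and an arched top, so it is the blank, at about (467,-262). The right one, at about (480,347), is the round turned handle. Next are wrist views of the fixture and then the blank.

```bash
python3 - <<'E'
from h import *
import pickle
out={}
for n,p in(("fix",[560,87,230]),("blk",[452,-262,215])):
    env.move_ptp(p,down(-np.pi/2)); env.dwell(.2)
    c=cal("wrist");im=camera("wrist");out[n]=(c,im)
    s=state();print(n,s["t"],s["tcp_pos"])
pickle.dump(out,open("v.pkl","wb"))
for n,g in(("fix",[575,88,70]),("blk",[467,-262,70])):
    (K,T),im=out[n];u,v=proj(g,K,T)[0];print(u,v)
    w,h=(266,200) if n=="fix" else (160,120)
    x0=int(np.clip(u-w/2,0,512-w));y0=int(np.clip(v-h/2,0,384-h))
    k=800/w if n=="blk" else 3
    print(n,"crop",x0,y0,k)
    cv2.imwrite(f"pics/w{n}.png",cv2.resize(im[y0:y0+h,x0:x0+w,::-1],None,fx=k,fy=k,interpolation=cv2.INTER_CUBIC))
E
```

```text
fix 3.075 [560.08902506  86.5270203  229.9599467 ]
blk 4.6917 [ 452.6338202  -261.08902716  215.00161977]
254.68146948225223 157.79565849645522
fix crop 121 57 3
257.37610692507235 161.37786285268433
blk crop 177 101 5.0
```

View pics/wfix.png

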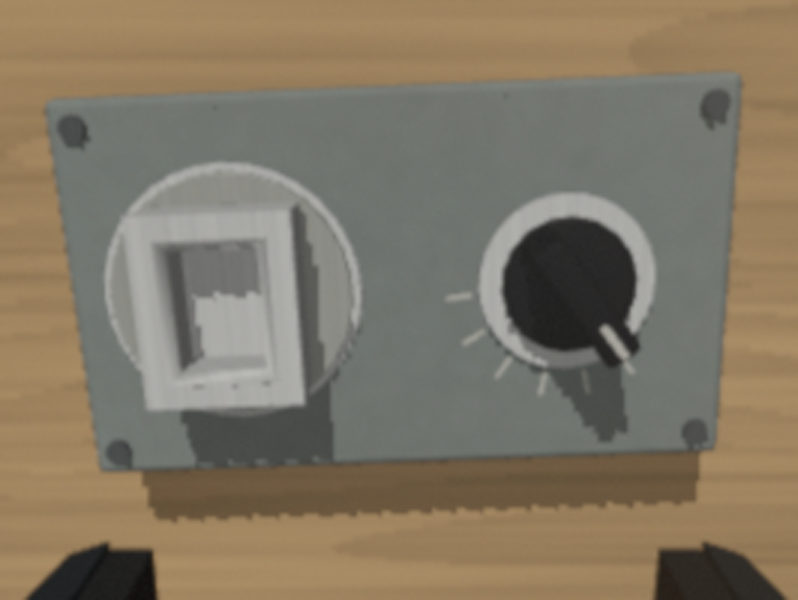

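View pics/wblk.png

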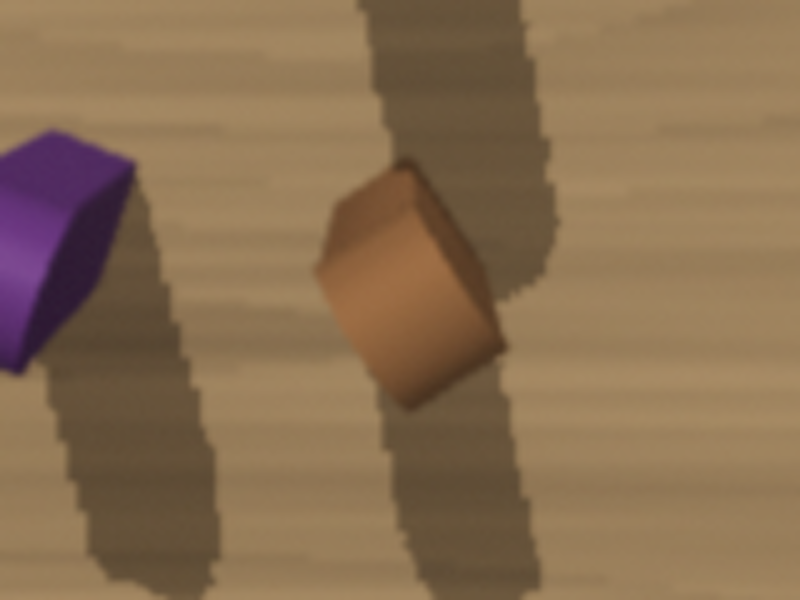

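The fixture view is clear (crop pixels):
- **Deck corners:** (47,103), (741,75), (716,449) and (102,470).
- **Nest top corners:** (125,213), (292,207), (305,405) and (147,410).
- **Knob:** the white line points to the lower right, about (618,345), along the rest tick at (630,368). The ticks then run clockwise.

The blank view shows the silhouette (335,205), (405,160), (505,345), (408,410), (318,270), with the arch curving along the long direction. I'll fit models to these points.

```bash
python3 - <<'E'
from h import *
import pickle
from scipy.optimize import least_squares,minimize
o=pickle.load(open("v.pkl","rb"))
def tf(p,L):
    c,s=np.cos(p[2]),np.sin(p[2]);L=np.array(L,float);return np.c_[L[:,0]*c-L[:,1]*s+p[0],L[:,0]*s+L[:,1]*c+p[1],L[:,2]]
(K,T),im=o["fix"]
C=lambda a:np.array(a)/3+[121,57]
dk=C([(47,103),(741,75),(716,449),(102,470)]);D=[(75,130,45),(75,-130,45),(-75,-130,45),(-75,130,45)]
f=least_squares(lambda p:(proj(tf(p,D),K,T)-dk).ravel(),[575,88,0]);print("fix",f.x,f.fun.round(1))
ns=C([(125,213),(292,207),(305,405),(147,410)]);N=[(35,29,87),(35,-29,87),(-35,-29,87),(-35,29,87)]
g=least_squares(lambda p:(proj(tf(p,N),K,T)-ns).ravel(),[575,150,0]);print("nest",g.x,g.fun.round(1))
pk=C([(163,240),(267,237),(272,375),(180,380)])
print("nest from fix",tf(f.x,[(0,65,0)])[0],"knob",tf(f.x,[(0,-65,0)])[0])
k=tf(f.x,[(0,-65,0)])[0]
for q in [(630,358),(605,328),(638,342),(603,367),(621,355)]:
    w=back(*C(q),93,K,T);d=w[:2]-k[:2];print("knob pt",q,d.round(1),np.hypot(*d).round(1),np.degrees(np.arctan2(d[1],d[0])).round(1))
for q in [(630,368),(587,380),(543,385),(503,370),(473,338),(458,297)]:
    w=back(*C(q),45,K,T);d=w[:2]-k[:2];print("tick",np.hypot(*d).round(1),np.degrees(np.arctan2(d[1],d[0])).round(1))
(K,T),im=o["blk"]
poly=np.array([(335,205),(405,160),(425,180),(505,345),(408,410),(318,270)])/5+[177,101]
m=np.zeros((1200,1600),np.uint8);S=10;o0=np.array([177,101])
cv2.fillPoly(m,[((poly-o0)*S).astype(np.int32)],1)
a=np.linspace(-18,18,25);H=82+np.sqrt(18**2-a**2)
L=[(x,y,z) for y in(-12,12) for x,z in list(zip(a,H))+[(-18,0),(18,0)]]
def cost(p,ret=False):
    h=cv2.convexHull(((proj(tf(p,L),K,T)-o0)*S).astype(np.float32))
    n=np.zeros_like(m);cv2.fillPoly(n,[h.astype(np.int32)],1)
    return 1-(n&m).sum()/(n|m).sum()
best=min((minimize(cost,[467+dx,-262,y],method="Nelder-Mead",options=dict(initial_simplex=np.array([467+dx,-262,y])+np.array([[0,0,0],[8,0,0],[0,8,0],[0,0,.4]]))) for y in np.arange(0,np.pi,.4) for dx in(-5,5)),key=lambda r:r.fun)
print("blank",best.x,np.degrees(best.x[2]),best.fun)
h=cv2.convexHull(((proj(tf(best.x,L),K,T)-o0)*S).astype(np.float32)).astype(np.int32)
v=cv2.resize(im[101:221,177:337,::-1],(800,600),interpolation=cv2.INTER_CUBIC)
cv2.polylines(v,[h//2],True,(0,255,0),1)
(K,T),im=o["fix"]
w=cv2.resize(im[57:257,121:387,::-1],None,fx=3,fy=3,interpolation=cv2.INTER_CUBIC)
P=[(22,16,83),(22,-16,83),(-22,-16,83),(-22,16,83)]
PP=[(26,20,87),(26,-20,87),(-26,-20,87),(-26,20,87)]
for Q,p in((D,f.x),(N,g.x),(P,g.x),(PP,g.x)):
    cv2.polylines(w,[((proj(tf(p,Q),K,T)-[121,57])*3).astype(np.int32)],True,(0,255,0),1)
kk=[(25,7,93),(25,-7,93),(-25,-7,93),(-25,7,93)]
for dz,cl in((-138,(0,0,255)),(-132,(255,0,255))):
    cv2.polylines(w,[((proj(tf([k[0],k[1],np.radians(dz)],kk),K,T)-[121,57])*3).astype(np.int32)],True,cl,1)
cv2.imwrite("pics/fit.png",np.hstack([w[:,:560],cv2.resize(w[:,420:700],None,fx=1,fy=1)])[:, :800] if 0 else np.vstack([cv2.resize(w,(560,420)),np.zeros((0,560,3),np.uint8)]) if 0 else np.hstack([cv2.resize(w[60:440,80:720],(500,297)),cv2.resize(v[130:430,280:580],(297,297))]))
E
```

```text
fix [5.75625255e+02 8.84109832e+01 3.82691560e-02] [-2.4 -1.1  2.4 -1.4  1.3  2.  -1.4  2.3]
nest [5.74988399e+02 1.52068856e+02 2.86100339e-02] [-0.9 -0.1  0.6  0.2  0.5  0.1 -0.2 -0.2]
nest from fix [573.13836714 153.36339181   0.        ] knob [578.11214316  23.45857453   0.        ]
knob pt (630, 358) [-18.  -15.3] 23.6 -139.7
knob pt (605, 328) [-7.3 -5.9] 9.4 -141.4
knob pt (638, 342) [-12.3 -17.6] 21.5 -124.9
knob pt (603, 367) [-21.3  -6.1] 22.1 -164.0
knob pt (621, 355) [-16.9 -12.1] 20.8 -144.5
tick 44.5 -141.7
tick 41.4 -165.2
tick 42.7 170.4
tick 42.9 146.7
tick 42.5 122.1
tick 42.7 98.1
blank [ 468.22014362 -264.39499651    0.46968484] 26.91095891364808 0.1359786296778689
```

View pics/fit.png

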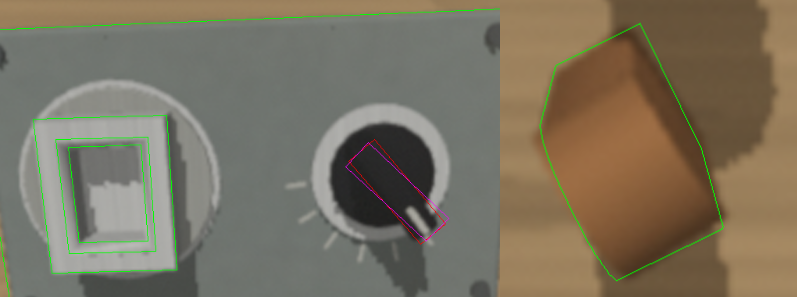

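The nest fit is excellent: residual under 1 px at (575.0,152.1), yaw 1.6°. The ticks put the knob's rest direction at -141.6°, which agrees with the white line. The blank fit is a bit loose, so I'll cross-check it with a corner fit before grasping across its 24 mm.

```bash
python3 - <<'E'
from h import *
import pickle
from scipy.optimize import least_squares
(K,T),im=pickle.load(open("v.pkl","rb"))["blk"]
px=np.array([(335,205),(405,160),(318,270),(415,203),(408,410),(505,345)])/5+[177,101]
L=np.array([(18,12,0),(18,-12,0),(18,12,82),(18,-12,82),(-18,12,82),(-18,-12,82)])
def tf(p):
    c,s=np.cos(p[2]),np.sin(p[2]);return np.c_[L[:,0]*c-L[:,1]*s+p[0],L[:,0]*s+L[:,1]*c+p[1],L[:,2]]
f=least_squares(lambda p:(proj(tf(p),K,T)-px).ravel(),[468,-264,.48],loss="soft_l1");print(f.x,np.degrees(f.x[2]),(proj(tf(f.x),K,T)-px).round(1).tolist())
E
```

```text
[ 468.02410862 -263.97802704    0.5809002 ] 33.2831298503323 [[-1.0, 0.2], [1.0, -1.4], [-0.9, -0.4], [-0.3, -0.0], [0.5, 0.3], [0.7, 1.1]]
```

Both fits agree on the centre, (468,-264). Their yaws are 27° and 33°, so I'll use 31° and let the flat pads align it. Now grasp, lift and look.

```bash
python3 - <<'E'
from h import *
q=down(np.radians(31-90))
env.move_ptp([468,-264,130],q)
print(env.move_straight([468,-264,51],vel=100,force_limit=12))
print(state()["tcp_pos"])
env.close(25);s=state();print("gap",s["finger_gap"],s["force"].round(1) if hasattr(s["force"],"round") else s["force"],s["t"])
env.move_straight([468,-264,190],vel=150)
env.move_ptp([540,100,200],down(np.radians(1.6-90)))
s=state();print(s["finger_gap"],s["t"],s["tcp_pos"],s["force"])
K,T=cal("wrist");im=camera("wrist")
# expected outline of held blank at grip centre
c=np.array(s["tcp_pos"]);Rm=R.from_quat(s["tcp_rot"]).as_matrix();bx=Rm[:,0];by=Rm[:,2]
a=np.linspace(-18,18,25);pts=[c+x*bx+y*by+[0,0,z-51] for y in(-12,12) for x,z in list(zip(a,82+np.sqrt(324-a*a)))+[(-18,0),(18,0)]]
h=cv2.convexHull(proj(pts,K,T).astype(np.float32));x,y,w,hh=cv2.boundingRect(h)
x0,y0=max(0,x+w//2-80),min(max(0,y+hh//2-60),264);print(x0,y0)
v=cv2.resize(im[y0:y0+120,x0:x0+160,::-1],(800,600),interpolation=cv2.INTER_CUBIC)
cv2.polylines(v,[((h-[x0,y0])*5).astype(np.int32)],True,(0,255,0),1)
cv2.imwrite("pics/held.png",v)
E
```

```text
False
[ 468.46636823 -264.24042178   51.62483509]
gap 24.27170969751769 [ 0.1 -0.2 -0.2] 7.0583
23.777877303805006 9.5167 [540.07155197  98.16579916 199.75909725] [0.69665831 0.09990199 0.0244843 ]
176 178
```

View pics/held.png

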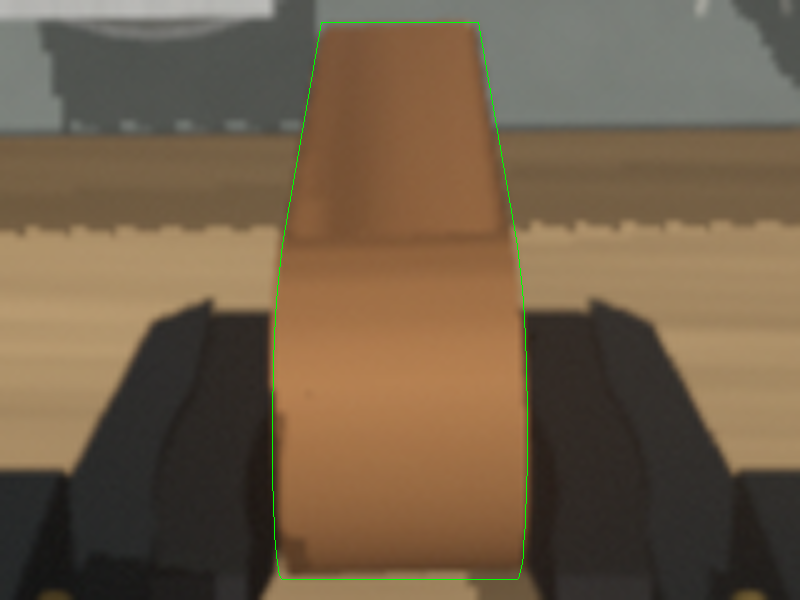

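The held blank matches the predicted outline within about 1 mm, aligned and upright, with a gap of 24 mm. Next is lowering it into the nest.

```bash
python3 - <<'E'
from h import *
q=down(np.radians(1.6-90))
env.move_ptp([575,152,172],q);env.dwell(.3);print(state()["tcp_pos"])
env.move_straight([575,152,150],vel=80)
hit=env.move_straight([575,152,109],vel=40,force_limit=8)
s=state();print(hit,s["tcp_pos"],np.round(s["force"],1),s["t"],s["finger_gap"])
if not hit:
    hit=env.move_straight([575,152,106.5],vel=15,force_limit=4)
    s=state();print(hit,s["tcp_pos"],np.round(s["force"],1),s["t"])
E
```

```text
[575.10542613 150.66386571 172.52370982]
False [575.22882128 152.05679271 109.25585497] [-0.3 -0.4 -0.1] 11.8417 24.01648642049692
True [575.73568669 152.21069269 107.91546747] [ 0.7 -0.6  4. ] 12.05
```

It touched the floor at the expected height (foot about 57). Release, back off and look.

```bash
python3 - <<'E'
from h import *
import pickle
env.let_go();env.dwell(.2)
p=state()["tcp_pos"]
env.move_straight([p[0],p[1],230],vel=150)
env.move_ptp([560,50,235],down(-np.pi/2));env.dwell(.3)
c=cal("wrist");im=camera("wrist");pickle.dump((c,im),open("v2.pkl","wb"));print(state()["t"])
u,v=proj([575,75,80],*c)[0];x0=int(np.clip(u-133,0,246));y0=int(np.clip(v-100,0,184));print(x0,y0)
w=cv2.resize(im[y0:y0+200,x0:x0+266,::-1],None,fx=3,fy=3,interpolation=cv2.INTER_CUBIC)
a=np.linspace(-18,18,25);cy,sy=np.cos(.0286),np.sin(.0286)
pts=[(575+x*cy-y*sy,152+x*sy+y*cy,57+z) for y in(-12,12) for x,z in list(zip(a,82+np.sqrt(324-a*a)))+[(-18,0),(18,0)]]
def dr(P,col):cv2.polylines(w,[((cv2.convexHull(proj(P,*c).astype(np.float32))-[x0,y0])*3).astype(np.int32)],True,col,1)
dr(pts,(0,255,0))
k=np.array([578.5,22.8]);b=np.radians(-142)
ex=np.array([np.cos(b),np.sin(b)]);ey=np.array([-ex[1],ex[0]])
dr([[*(k+i*ex+j*ey),93] for i in(-25,25) for j in(-7,7)],(0,0,255))
dr([[*(k+26*np.array([np.cos(t),np.sin(t)])),57] for t in np.linspace(0,6.28,40)],(255,255,0))
cv2.imwrite("pics/placed.png",w)
E
```

```text
15.0917
101 58
```

View pics/placed.png

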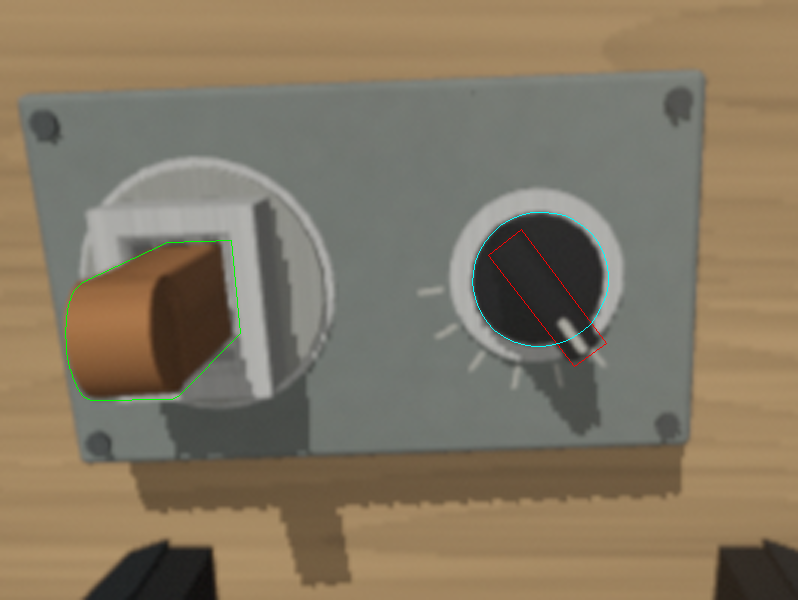

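The blank stands upright in the pocket and matches its outline. The knob disc and bar overlays also match. Now grip the knob.

```bash
python3 - <<'E'
from h import *
q=down(np.radians(-52))
env.move_ptp([578.5,22.8,130],q);env.dwell(.2)
print(env.move_straight([578.5,22.8,63],vel=80,force_limit=10))
env.close(50);env.dwell(.2)
s=state();z=R.from_quat(s["tcp_rot"]).as_matrix()[:,2]
print(s["tcp_pos"],np.degrees(np.arctan2(z[1],z[0])),s["finger_gap"],np.round(s["force"],1),np.round(s["torque"],3),s["t"])
E
```

```text
False
[578.92533691  23.17720057  63.58053632] -51.98464124041065 0.4112671873637299 [-0.7  0.6  5.2] [ 0.207  0.235 -0.004] 18.3667
```

A gap of 0.4 mm disagrees with the 14 mm bar. I'll look before anything else.

```bash
python3 - <<'E'
from h import *
im=camera("wrist");t=camera("scene");s=state();print(s["finger_gap"],s["tcp_pos"],s["force"],s["t"])
print(proj(s["tcp_pos"],*cal("wrist")))
cv2.imwrite("pics/grip.png",np.hstack([cv2.resize(im[100:384,100:400,::-1],(528,500)),cv2.resize(t[150:250,220:350,::-1],(270,208)) if 0 else cv2.copyMakeBorder(cv2.resize(t[150:250,220:350,::-1],(270,208)),0,292,0,0,0)]))
E
```

```text
0.43104637505541527 [578.88021379  23.16752825  63.56544772] [-0.93800908 -0.12552121  6.02932165] 18.4667
[[254.90586164 232.79082903]]
```

View pics/grip.png

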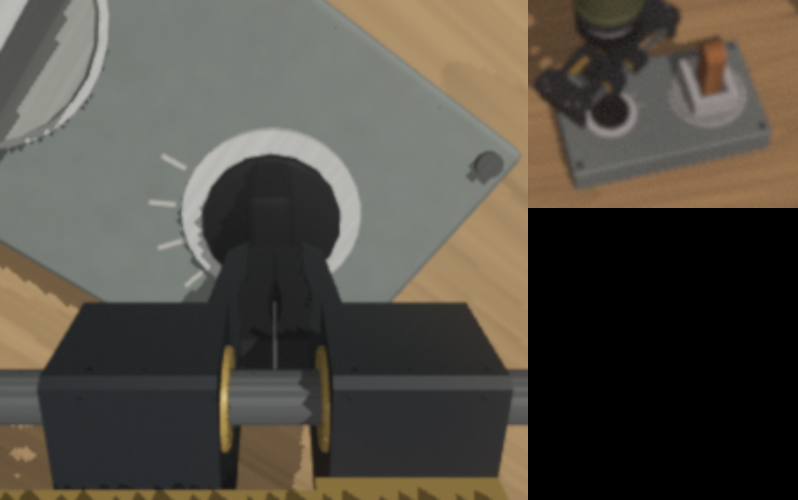

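The knob's unmarked end shows at (270,215), right where the fingers meet, but it's too dark to judge. I'll enlarge and brighten it, with the expected bar overlaid.

```bash
python3 - <<'E'
from h import *
c=cal("wrist");im=camera("wrist");x0,y0=200,185
g=(255*(im[y0:y0+130,x0:x0+110,::-1]/255.)**.45).astype(np.uint8)
w=cv2.resize(g,None,fx=4.5,fy=4.5,interpolation=cv2.INTER_CUBIC);w0=w[:, :250].copy()
k=np.array([578.5,22.8]);b=np.radians(-142);ex=np.array([np.cos(b),np.sin(b)]);ey=np.array([-ex[1],ex[0]])
w2=w.copy()
for z,col in((93,(0,0,255)),(57,(0,255,0))):
    P=[[*(k+i*ex+j*ey),z] for i,j in((-25,-7),(25,-7),(25,7),(-25,7))]
    cv2.polylines(w2,[((proj(P,*c)-[x0,y0])*4.5).astype(np.int32)],True,col,1)
cv2.imwrite("pics/grip2.png",np.hstack([w[:,50:445],w2[:,50:445]]))
E
```

```text
(no output)
```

View pics/grip2.png

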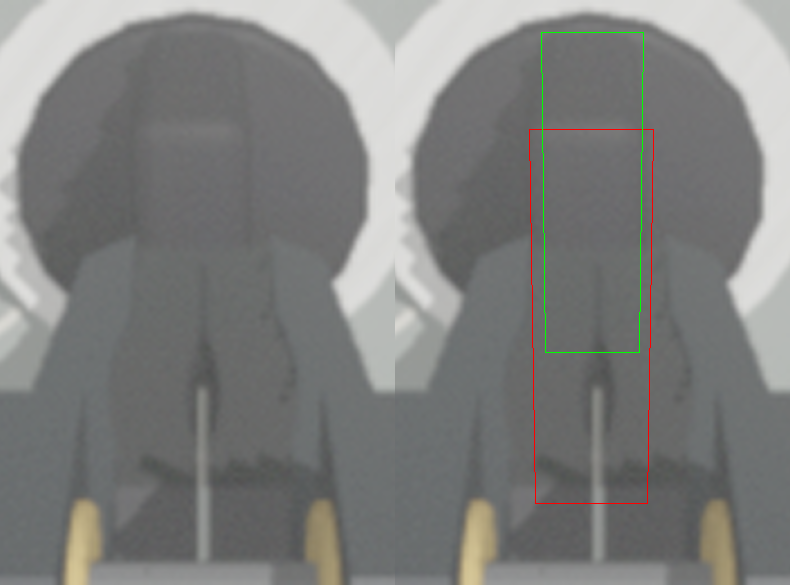

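The picture shows the bar exactly where modelled: its end-top edge sits on the red line. But the fingers are closed on the centre line in front of it, with their tips visible. So they seem to have slid over the bar top, and the tips would be higher than the TCP figure says. I'll reopen and measure the tip height by touching the deck (z = 45) gently with open fingers, which pass outside the disc.

```bash
python3 - <<'E'
from h import *
def pr(t):
    s=state();print(t,np.round(s["tcp_pos"],2),round(s["finger_gap"],1),np.round(s["force"],1),np.round(s["torque"],2),round(s["t"],2))
env.move_straight([578.5,22.8,75],vel=60);pr("up closed")
env.let_go();env.dwell(.2);pr("open")
h=env.move_straight([578.5,22.8,44],vel=25,force_limit=4);pr(("probe",h))
K,T=cal("wrist");im=camera("wrist")
cv2.imwrite("pics/probe.png",cv2.resize((255*(im[120:384,80:432,::-1]/255.)**.6).astype(np.uint8),(800,600)))
E
```

```text
up closed [578.91  22.61  75.44] 0.6 [0.1 0.2 0.9] [-0.01 -0.04  0.03] 18.87
open [578.54  22.8   75.01] 87.8 [-0.8 -0.4 -0.7] [-0.01 -0.06  0.02] 20.39
('probe', False) [578.61  22.8   44.16] 88.1 [-0.4 -1.3  0.2] [ 0.   -0.01  0.02] 21.78
```

View pics/probe.png

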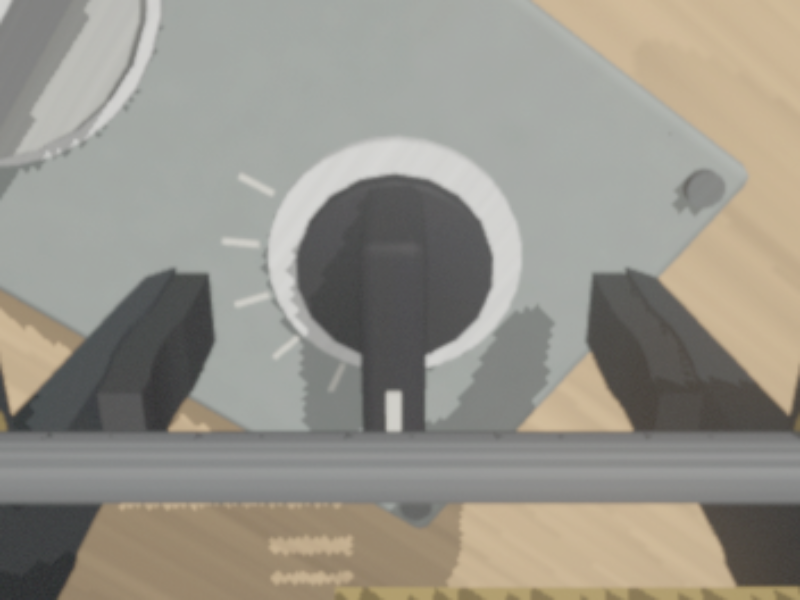

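With open fingers the TCP reached z = 44 without touching the 45 mm deck, and the tip shadows fall well off to the side. So the real fingertips sit about 29 mm above the stated TCP, and at TCP 63.6 they had closed over the bar top (93). I'll grip again at TCP z = 38: tips at about 67, above the disc at 57, and the gripper body at 102 or higher, above the bar top. The gap should read 14 mm.

```bash
python3 - <<'E'
from h import *
def pr(t):
    s=state();print(t,np.round(s["tcp_pos"],2),round(s["finger_gap"],1),np.round(s["force"],1),np.round(s["torque"],2),round(s["t"],2))
h=env.move_straight([578.5,22.8,38],vel=25,force_limit=4);pr(("down",h))
env.close(50);env.dwell(.2);pr("closed")
E
```

```text
('down', False) [578.3   22.77  37.75] 88.2 [-0.1 -0.3 -0.7] [ 0.03 -0.01  0.05] 22.23
closed [577.66  23.82  37.95] 13.6 [-3.4  4.   2.7] [0.8  0.73 0.1 ] 23.54
```

Gripped, with a 13.6 mm gap. The jaws pulled the TCP about 1.3 mm sideways, so I'll re-centre on (577.6, 23.9). Next comes a small test turn to see the speed, then click by click.

```bash
python3 - <<'E'
from h import *
def yaw():
    z=R.from_quat(state()["tcp_rot"]).as_matrix()[:,2];return np.degrees(np.arctan2(z[1],z[0]))
def pr(t):
    s=state();print(t,round(yaw(),2),np.round(s["tcp_pos"],1),round(s["finger_gap"],1),np.round(s["force"],1),np.round(s["torque"],2),round(s["t"],2),flush=True)
C=[577.6,23.9,38]
env.move_straight(C,down(np.radians(-52)),vel=10);pr("centre")
env.move_straight(C,down(np.radians(-55)),vel=20);pr("3deg")
for a in range(-58,-76,-3): env.move_straight(C,down(np.radians(a)),vel=20)
env.move_straight(C,down(np.radians(-75.6)),vel=20);env.dwell(.3);pr("stop1")
E
```

```text
centre -52.0 [577.6  23.8  38. ] 13.8 [-1.9  1.6  1.2] [0.45 0.41 0.04] 23.83
3deg -54.93 [577.7  23.8  38. ] 13.8 [-1.9  2.7  1.5] [0.44 0.34 0.14] 24.08
stop1 -75.57 [577.7  23.8  38. ] 13.3 [-1.2  1.4 -0.6] [0.29 0.12 0.08] 26.13
```

```bash
python3 - <<'E'
from h import *
def yaw():
    z=R.from_quat(state()["tcp_rot"]).as_matrix()[:,2];return np.degrees(np.arctan2(z[1],z[0]))
def pr(t):
    s=state();print(t,round(yaw(),2),np.round(s["tcp_pos"],1),round(s["finger_gap"],1),np.round(s["force"],1),np.round(s["torque"],2),round(s["t"],2),flush=True)
C=[577.6,23.9,38]
for k in(2,3):
    for a in np.arange(3,24.1,3): env.move_straight(C,down(np.radians(-51.6-24*(k-1)-a)),vel=20);(k==3 or a%6==0) and pr(a)
    env.dwell(.4);pr(f"stop{k}")
im=camera("top");sc=camera("scene");c=cal("wrist");w=camera("wrist")
import pickle;pickle.dump((im,sc,w,c),open("v3.pkl","wb"))
K,T=cal("top");u,v=proj([575,152,80],K,T)[0];x0,y0=int(u-40),int(v-45)
a=cv2.resize(im[y0:y0+90,x0:x0+120,::-1],(400,300),interpolation=cv2.INTER_CUBIC)
# overlay nest outline for 72 deg turn
def nest(deg,img,x0,y0,k,cal_,col):
    b=np.radians(1.64-deg);Rm=np.array([[np.cos(b),-np.sin(b)],[np.sin(b),np.cos(b)]])
    P=[[*(Rm@[i,j]+[575,152]),87] for i,j in((35,29),(35,-29),(-35,-29),(-35,29))]
    cv2.polylines(img,[((proj(P,*cal_)-[x0,y0])*k).astype(np.int32)],True,col,1)
a2=a.copy();nest(72,a2,x0,y0,400/120,(K,T),(0,255,0))
u,v=proj([577,100,80],*cal("scene"))[0];x1,y1=int(u-50),int(v-37)
b=cv2.resize(sc[y1:y1+75,x1:x1+100,::-1],(400,300),interpolation=cv2.INTER_CUBIC);nest(72,b,x1,y1,4,cal("scene"),(0,255,0))
d=cv2.resize(w[:,:,::-1],(400,300));nest(72,d,0,0,400/512,c,(0,255,0))
cv2.imwrite("pics/turned.png",np.vstack([np.hstack([a,a2]),np.hstack([b,d])]))
E
```

```text
6.0 -81.49 [577.7  23.8  38. ] 13.4 [-0.3  0.4 -0.6] [0.17 0.1  0.2 ] 26.63
12.0 -87.51 [577.7  23.8  38. ] 13.7 [-0.7  0.1 -0.8] [0.16 0.09 0.12] 27.13
18.0 -93.5 [577.7  23.8  38. ] 13.7 [ 0.8  0.5 -0.9] [ 0.09 -0.03  0.03] 27.63
24.0 -99.48 [577.7  23.8  38. ] 13.7 [ 0.9  0.4 -0.5] [ 0.06 -0.04  0.14] 28.13
stop2 -99.59 [577.7  23.8  38. ] 13.1 [ 0.7 -0.7 -1.8] [-0.03 -0.04  0.16] 28.53
3.0 -102.53 [577.6  23.8  38. ] 13.6 [-0.1 -1.2 -1. ] [-0.07 -0.13  0.18] 28.78
6.0 -105.5 [577.7  23.8  38. ] 13.6 [ 0.5 -0.6 -0.9] [-0.08 -0.09  0.23] 29.03
9.0 -108.5 [577.6  23.7  38. ] 13.6 [ 0.9 -1.8 -1.2] [-0.17 -0.09  0.22] 29.28
12.0 -111.51 [577.6  23.8  38. ] 13.4 [ 0.3 -0.7 -0.8] [-0.15 -0.14  0.16] 29.53
15.0 -114.51 [577.6  23.7  38. ] 13.5 [ 1.4 -0.7 -1.6] [-0.23 -0.09  0.06] 29.78
18.0 -117.51 [577.6  23.8  38. ] 13.6 [ 1.4 -1.8 -1.1] [-0.24 -0.07  0.01] 30.03
21.0 -120.49 [577.6  23.8  38. ] 13.4 [ 1.  -1.7 -0.7] [-0.3  -0.12  0.08] 30.28
24.0 -123.48 [577.6  23.7  38. ] 13.5 [-0.6 -1.4 -1.1] [-0.27 -0.1   0.14] 30.53
stop3 -123.59 [577.6  23.8  38. ] 13.4 [ 1.  -2.9 -0.5] [-0.33 -0.1   0.16] 30.93
```

View pics/turned.png

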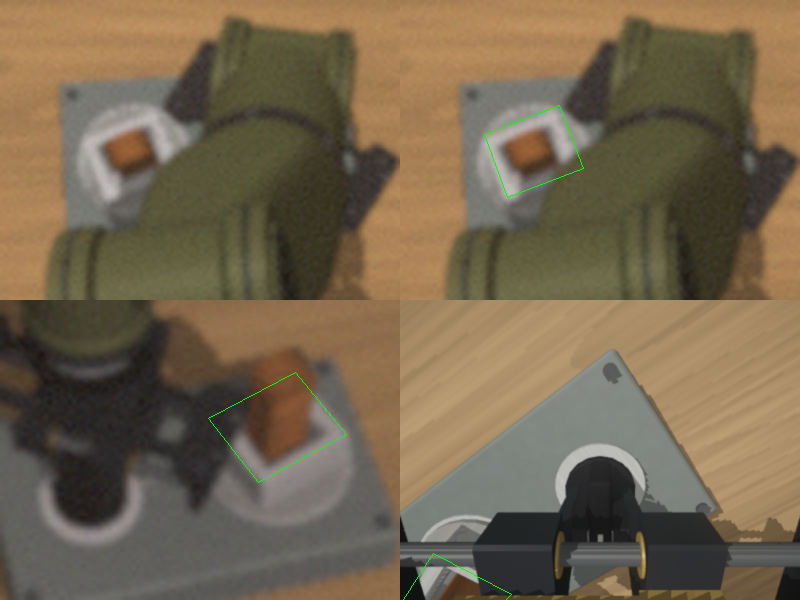

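The nest edges lie parallel to the overlay drawn for a 72° turn, and the blank still stands upright in the pocket. The overlays sit a few pixels off in position. The torque also fits the third stop: a peak of 0.23 about 6° past stop 2, a minimum at 18°, and 0.14–0.16 N m at the stop (0.15 expected). Handing in while holding.

```bash
python3 - <<'E'
from h import *
env.sign_off();print(state()["t"])
E
```

```text
the job is handed in; nothing more can be done
the job is handed in; nothing more can be done
```

The grip blank is standing upright in the nest pocket and released. The index knob was turned clockwise in one grasp, click by click, to the third stop. I handed in at about 31 s of the 62 s, still gripping and holding it there; no verdict was reported.

**Last checks that agreed**
- **Knob angle:** the tool's yaw was -123.6°, which is 72° from the rest direction I measured. The grip read 13.4 mm on the 14 mm bar.
- **Torque:** it followed the expected click ripple and held about 0.16 N m at the end, against 0.15 expected.
- **Nest and blank:** the top and scene pictures showed the nest turned by the same angle and the blank upright in it.

**Checks that disagreed**
- **First knob grip missed:** at TCP z = 63 the fingers closed to 0.4 mm, probably sliding over the top of the bar. Lowering the open fingers to TCP z = 44 did not touch the 45 mm deck, so the real fingertips seem to sit roughly 29 mm above the stated TCP. I regripped at z = 38, before any turning.
- **Blank yaw:** two fits gave 27° and 33°. I used 31°, and the held blank then matched its expected outline within about 1 mm.
- **Outline position:** in the last pictures the nest outlines sat a few pixels off, in the top view probably from the stated 2 mm calibration error.

I did not go near the handle, bowl, jar or look-alikes, but I took no closing picture of them.

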